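Set up the table-top grill on the shop's display counter

ROBOT

A 6-joint arm with a two-finger parallel gripper is mounted at the origin on the work surface. World frame = base frame: x ahead of the robot, y to its left, z up, the work surface at z = 0. Lengths are in mm, angles in rad, forces in N, time in s.
With the tool pointing down it reaches from about 350 to 775 mm from the base axis. Payload 7.3 kg.
Tool frame: the origin (TCP) lies midway between the tips of the shut fingers; the grasp point (between the pads) lies 19 mm behind it (bot.grip_depth is the distance from the TCP to the grasp point, in mm); z points along the fingers, y is the line along which they close (so a half turn about z gives the same grasp; the last joint's range is limited). The gripper opens to 92 mm and grips with 3 to 60 N. Pads are 19 mm wide; open, the fingers measure 130 mm over their backs; the gripper's body (75 mm by 190 mm) begins 47 mm behind the grasp point.
Start: joints at [-1.405, 0.342, 1.524, -0, 1.275, -0.146], TCP at [161.078, -499.699, 226.741] pointing down, gripper open.
Joint ranges: [-2.53, 2.53], [-0.77, 2.02], [0.04, 2.7], [-1, 4.14], [0.28, 2.66], [-3.11, 3.11]. Speed limits (rad/s): [2.57, 2.57, 3.14, 3.14, 3.14, 3.14].

INTERFACE

Orientations are given as a unit quaternion [w, x, y, z].
In Python, from rig import readout, eyes, job_done, models, bot gives the robot as it stands. The module is installed in compiled form; this text tells all that it offers.
- The arm moves only by the tool apply_moves, never from a script. Its argument "plan" is a list of rows, each a list of 5 numbers: the opening, from 0 (shut) to 1 (fully open), then the shift along the tool's x, y, z in mm, then the turn about the tool's z in degrees. A call has 1 to 20 rows; each row is the pose to reach, as a shift and turn from the pose commanded when the call began, along the tool's axes at that moment; what a row does not reach only later rows make up. A row lasts 1/10 s, in which the tool goes at most 50 mm and 8.59 degrees, less where a joint would pass 70% of its speed; a pose out of reach is approached as far as the arm can. A call with a gripper value outside its range is refused whole. The fingers move at their own pace and stop on an object; "squeeze" is the grip in N (left out, the last holds). Time passes only in rows, so rows that repeat a pose let the fingers close. It gives the time, the measured TCP pose, the force, the opening and the grip force at its end, in the units of the state.
- readout.get_state(): the state, without advancing time (a new reading comes with each control period).
- eyes.read_camera(name): name is "scene" or "top" or "wrist"; returns a dict with "color" (400x640x3 uint8, red, green, blue), "fx", "fy", "cx", "cy" (pixels), "k1" (the pictures are not rectified: a ray, as slopes to the right and down, at radius r is drawn at 1 + k1 r^2 times it, then the intrinsics apply), "world_from_camera" (4x4, takes a point from camera to world coordinates); the wrist camera has in their place "T_tool_cam" (4x4, takes a point from camera to tool coordinates, whose origin is the TCP and whose axes are the flange's). Camera axes: x right, y up, looking along -z (the intrinsics and any distortion apply to the point x, -y, -z); pixel columns grow to the right and rows downward; lengths in mm; the calibration is good to about 2 mm. A picture is of the moment at which its call begins: read the wrist's pose just before it. There is no depth.
- job_done(): hands the job in; it is judged then, once.
Trained networks look in a picture, given as the dict that the camera call returned (one of the last four; its "shot" number tells which), for a name from the list of things; names that differ only in an ending like _2 or _b are one class to them, and where a whole thing is asked for, a point or a joint stands for the part that bears it (a point fixed in the world has none). Each returns a list of dicts, best first, with "score" (0 to 1); they miss things now and then, are a little off and sometimes report something else, mostly with a low value. They report only what shows in the picture. A call takes as long as a camera call. They do not tell look-alikes from the thing itself.
- models.spot_in(picture, name): "position" ([x, y, z] in mm, in world coordinates, good to about 4 mm: the middle of the surface that is visible of it).
- models.mark_of(picture, name): "position" ([x, y, z] in mm, in world coordinates, good to about 4 mm: a listed point, or the origin of a listed thing).
The state is a dict: "time_s": time; "qpos": joint angles; "qd": joint speeds; "tau": joint torques, N m; "tcp_pos": TCP position; "orientation": TCP orientation; "ft_force": force on the tool from outside, world axes, zero at the start; "moment": the same for the moment, N m; "gripper_width": opening from 0.0 (shut) to 1.0 (fully open); "grasp_force": force on a finger pad.
Only numpy, scipy, OpenCV 4.12 (cv2) and the standard library are available. Lean on these libraries where they do the work, as an engineer would, in place of code of your own. Each camera call takes 0.05 s, during which the arm holds its last target. There are 200 camera calls.

TASK

Set up this charcoal grill for display: first take its lid off by the handle and lay it right way up on the cork mat, centred and lined up with it. Then lay every grill slat that is out on the counter flat across the grill, centred and square on its two long walls, rib up, side by side with none on top of another, and lean the serving board from the dark rack against the front of the white display block (the side facing the robot), centred on it, with its foot on the counter and clearly tilted back. The slats may get knocked out of place while you work, so put them right again, and leave the mug, gas canister and flask where they are.

Things in the scene. Friction and masses are not known exactly. Their poses are not given: they have to be found in the camera images.
- grill: narrow open steel table-top charcoal grill, fixed: a trough 270 long (its x), 102 wide (its y), 50 high; walls 6 thick, so 90 clear between the two long walls, whose tops are level at z 50; short walls' tops at z 44; floor 6 thick. Origin: centre of the underside. Slats go across from one long wall to the other, up to five side by side along x
- lid: loose green flat grill lid lying on top of the grill at the start: plate 270 (x) x 104 (y) x 6, with a wooden block handle on its middle, 18 (x) x 80 (y), rising 34 above the plate. Origin: centre of the plate's underside, z up; 400 g
- lid_mat: cork mat fixed to the counter, 290 (x) x 130 (y) x 3 thick. Origin: centre of the underside; top at z 3
- slat_mat: cardboard sheet fixed to the counter, 230 (x) x 330 (y) x 2 thick, on which the slats lie at the start. Origin: centre of the underside
- slat1: one of three to five identical grill slats (slat1 to slat5; absent ones read None): flat aluminium plate 180 x 46 x 8 with a black upright rib on its top, 60 long, 10 wide, rising 30 above the plate, to grip it by. Origin: centre of the plate's underside; x along its length and the rib, z up out of the rib side. Starts on the cardboard sheet, rib up; 220 g
- slat2: one of three to five identical grill slats (slat1 to slat5; absent ones read None): flat aluminium plate 180 x 46 x 8 with a black upright rib on its top, 60 long, 10 wide, rising 30 above the plate, to grip it by. Origin: centre of the plate's underside; x along its length and the rib, z up out of the rib side. Starts on the cardboard sheet, rib up; 220 g
- slat3: one of three to five identical grill slats (slat1 to slat5; absent ones read None): flat aluminium plate 180 x 46 x 8 with a black upright rib on its top, 60 long, 10 wide, rising 30 above the plate, to grip it by. Origin: centre of the plate's underside; x along its length and the rib, z up out of the rib side. Starts on the cardboard sheet, rib up; 220 g
- slat4: one of three to five identical grill slats (slat1 to slat5; absent ones read None): flat aluminium plate 180 x 46 x 8 with a black upright rib on its top, 60 long, 10 wide, rising 30 above the plate, to grip it by. Origin: centre of the plate's underside; x along its length and the rib, z up out of the rib side. Starts on the cardboard sheet, rib up; 220 g
- slat5: one of three to five identical grill slats (slat1 to slat5; absent ones read None): flat aluminium plate 180 x 46 x 8 with a black upright rib on its top, 60 long, 10 wide, rising 30 above the plate, to grip it by. Origin: centre of the plate's underside; x along its length and the rib, z up out of the rib side. Starts on the cardboard sheet, rib up; 220 g
- board: plain wooden serving board, 100 wide (y), 150 tall (z), 12 thick (x), standing upright in the slot of the dark rack at the start. Origin: centre of its lower edge face, z up along its height; 220 g
- rack: dark wooden slot rack, fixed: base 60 x 84 x 6 with two upright walls, 10 thick (x), 80 wide (y), their tops at z 56, that leave a slot 16 wide (x) over the base for the board. Origin: centre of the underside
- stand: white display block with a green foot band, fixed: 50 deep (x), 120 wide (y), 85 tall (z). Origin: centre of the underside; its front face looks to its -x (x = -25), towards the robot. The board is to lean on this front face, foot on the counter
- mug: blue mug, 80 across, 75 tall, handle at its +y: a bystander. Origin: centre of the underside
- gas: red squat gas canister, 108 across, 98 tall: a bystander. Origin: centre of the underside
- flask: yellow flask, 72 across, 130 tall: a bystander. Origin: centre of the underside
Not all that is in view belongs to the job. Leave any pink look-alike of the slat5 alone. There is more than one size of the board; the job needs the larger.

How it is judged (in metres and radians):
On the way:
1. the lid lies right way up on the cork mat, let go, before any slat is laid on the grill (x of lid in the frame of lid_mat between -0.03 and 0.03 m and y of lid in the frame of lid_mat between -0.03 and 0.03 m and angle between the x axis of lid and the x axis of lid_mat, either way round below 0.25 rad and angle between lid's own z axis and vertical below 0.08 rad and height (world z) of lid below 0.012 m and linear speed of lid below 0.03 m/s and contact force between lid and the fingers below 0.05 N and height (world z) of each of slat1, slat2, slat3, slat4, slat5 below 0.04 m), for 0.2 s.
At the end, for the whole second after the job is handed in: Lid flat, handle up, within 30 mm of the mat's centre and 0.25 rad. Each slat flat on both long walls, rib up, within 30 mm of the centre line, 118 mm of the middle, 0.25 rad square. Board on counter, tilted 0.15 to 0.65 rad on the block's front, within 40 mm and 0.3 rad. All at rest (x of lid in the frame of lid_mat between -0.03 and 0.03 m and y of lid in the frame of lid_mat between -0.03 and 0.03 m and angle between the x axis of lid and the x axis of lid_mat, either way round below 0.25 rad and angle between lid's own z axis and vertical below 0.08 rad and height (world z) of lid below 0.012 m and linear speed of each of lid, slat1, slat2, slat3, slat4, slat5, board below 0.03 m/s and x of slat1 in the frame of grill between -0.118 and 0.118 m and y of slat1 in the frame of grill between -0.03 and 0.03 m and z of slat1 in the frame of grill between 0.046 and 0.055 m and angle between the x axis of each of slat1, slat2, slat3, slat4, slat5 and the y axis of grill, either way round below 0.25 rad and angle between each of slat1, slat2, slat3, slat4, slat5's own z axis and vertical below 0.06 rad and x of slat2 in the frame of grill between -0.118 and 0.118 m and y of slat2 in the frame of grill between -0.03 and 0.03 m and z of slat2 in the frame of grill between 0.046 and 0.055 m and x of slat3 in the frame of grill between -0.118 and 0.118 m and y of slat3 in the frame of grill between -0.03 and 0.03 m and z of slat3 in the frame of grill between 0.046 and 0.055 m and x of slat4 in the frame of grill between -0.118 and 0.118 m and y of slat4 in the frame of grill between -0.03 and 0.03 m and z of slat4 in the frame of grill between 0.046 and 0.055 m and x of slat5 in the frame of grill between -0.118 and 0.118 m and y of slat5 in the frame of grill between -0.03 and 0.03 m and z of slat5 in the frame of grill between 0.046 and 0.055 m and angle between board's own z axis and vertical between 0.15 and 0.65 rad and y of board in the frame of stand between -0.04 and 0.04 m and x of board in the frame of stand between -0.12 and -0.03 m and angle between the y axis of board and the y axis of stand, either way round below 0.3 rad and height (world z) of board below 0.015 m and contact force between board and stand above 0.05 N); the robot touches nothing.
It fails at once if the mug on the counter is shifted by more than 3 cm (distance of mug from where it was at the start of the episode above 0.03 m).
It fails at once if the gas on the counter is shifted by more than 3 cm (distance of gas from where it was at the start of the episode above 0.03 m).
It fails at once if the flask on the counter is shifted by more than 3 cm (distance of flask from where it was at the start of the episode above 0.03 m).
Of slat1, slat2, slat3, slat4, slat5 only 3 to 5 are there at a start; the rules pass over those that are not, and their reading is None.
At some moment in a run one of slat1, slat2, slat3, slat4, slat5 may be knocked a few centimetres aside while the robot is not near it.
It also fails if it takes over 210 s, if anything falls off the work surface, if the arm or the gripper's body presses on something with over 40 N, if the wrist force passes 120 N, or if a joint passes its speed limit or range.

## Working session

There is one attempt and no reset: what is moved stays moved. The work goes in short steps, Python scripts to look and compute and a tool call to move; the robot and the scene stay as the last step left them, time stands still between calls to the robot, and variables do not carry over. Pictures are saved under pics/ and viewed, at most 14 in all, crops included, and the job is handed in when it is done.

Besides the shell and the picture viewer there is one more tool, called after "Emit:" by a JSON object that holds its "fn" and its "kwargs", one argument or row to a line. apply_moves: Moves the arm, as the interface text tells. Its arguments: {"type":"object","properties":{"plan":{"type":"array"},"squeeze":{"type":"number"}},"required":["plan"]}

```bash
mkdir -p pics; cat > h.py <<'E'
from rig import readout, eyes, models
import cv2, numpy as np
def save(p,n,crop=None,s=1):
    im=p["color"][:,:,::-1]
    if crop: x0,y0,x1,y1=crop; im=im[y0:y1,x0:x1]
    cv2.imwrite("pics/"+n+".png",cv2.resize(im,None,fx=s,fy=s,interpolation=cv2.INTER_CUBIC))
def quat(q):
    from scipy.spatial.transform import Rotation as R
    return R.from_quat([q[1],q[2],q[3],q[0]]).as_matrix()
def cam(p,st=None):
    if "world_from_camera" in p: return np.array(p["world_from_camera"])
    T=np.eye(4);T[:3,:3]=quat(st["orientation"]);T[:3,3]=st["tcp_pos"]
    return T@np.array(p["T_tool_cam"])
def proj(p,P,st=None):
    W=np.linalg.inv(cam(p,st)); P=np.atleast_2d(np.array(P,float)); c=P@W[:3,:3].T+W[:3,3]
    a=c[:,0]/-c[:,2]; b=-c[:,1]/-c[:,2]; f=1+p["k1"]*(a*a+b*b)
    return np.c_[p["fx"]*a*f+p["cx"],p["fy"]*b*f+p["cy"]]
def ray(p,uv,z,st=None):
    uv=np.atleast_2d(np.array(uv,float)); d=(uv-[p["cx"],p["cy"]])/[p["fx"],p["fy"]]; s=d.copy()
    for _ in range(20): s=d/(1+p["k1"]*(s**2).sum(1,keepdims=True))
    W=cam(p,st); D=np.c_[s[:,0],-s[:,1],-np.ones(len(s))]@W[:3,:3].T
    return W[:3,3]+D*((z-W[2,3])/D[:,2])[:,None]
E
python3 - <<'E'
from h import *
for c in("top","scene"):
    p=eyes.read_camera(c); save(p,c+"0",s=1.25)
    print(c,np.round(cam(p),2).tolist(),p["fx"],p["k1"])
    for n in "grill lid lid_mat slat_mat slat1 board rack stand mug gas flask".split():
        for r in models.mark_of(p,n)[:7]:
            print(n,round(r["score"],2),np.round(r["position"]),proj(p,r["position"]).round()[0])
s=readout.get_state();print(s)
E
```

```text
top [[-0.01, 1.0, -0.09, 401.19], [-1.0, -0.01, 0.03, 53.36], [0.03, 0.09, 1.0, 1302.32], [0.0, 0.0, 0.0, 1.0]] 473.3379896515345 -0.11112947940447977
lid 0.9 [585.  13.  53.] [330. 176.]
lid_mat 0.73 [ 553. -198.   -5.] [405. 190.]
lid_mat 0.23 [530. 355.  -2.] [206. 199.]
slat_mat 0.58 [535. 291.   1.] [229. 197.]
slat1 0.93 [505. 415.   0.] [185. 208.]
slat1 0.93 [534. 229.   4.] [251. 197.]
slat1 0.79 [525. 354.  -3.] [207. 201.]
slat1 0.68 [270. 317.   3.] [219. 294.]
slat1 0.63 [537. 301.  -0.] [226. 197.]
board 0.66 [ 423. -355.    6.] [462. 235.]
board 0.5 [ 324. -339.   -1.] [457. 271.]
stand 0.7 [ 601. -357.    1.] [460. 172.]
mug 0.58 [757. 129.   2.] [287. 118.]
gas 0.95 [ 775. -158.    3.] [389. 112.]
gas 0.51 [ 424. -354.    6.] [462. 235.]
flask 0.67 [ 726. -307.    1.] [441. 129.]
scene [[-0.68, -0.56, 0.47, 1060.6], [0.73, -0.51, 0.45, 550.53], [-0.02, 0.65, 0.76, 972.21], [0.0, 0.0, 0.0, 1.0]] 457.0854551142765 -0.12668827953119285
grill 0.67 [584.  18.   6.] [307. 231.]
grill 0.46 [533. 232.   5.] [383. 266.]
grill 0.38 [ 422. -355.    5.] [259. 136.]
lid 0.87 [583
[... 728 characters left out ...]
.]
{'time_s': 1.2, 'qpos': array([-1.40499604e+00,  3.42007464e-01,  1.52408733e+00, -1.10834355e-05,
        1.27542697e+00, -1.45993719e-01]), 'qd': array([ 0.00132172,  0.00046959, -0.0004604 ,  0.00068398, -0.00071928,
        0.00057994]), 'tau': array([ 1.04325925e-03, -4.31133842e+01, -2.44481170e+01,  7.18085328e-02,
        4.82666341e-02,  4.68332914e-06]), 'tcp_pos': array([ 161.07622001, -499.69607892,  226.7410598 ]), 'orientation': array([ 3.54936701e-05,  9.87872403e-01,  1.55267880e-01, -4.95053372e-06]), 'ft_force': array([-0.13175378,  0.64954165, -0.72344926]), 'moment': array([ 0.02917646, -0.03865558, -0.00884334]), 'grasp_force': 0.0, 'gripper_width': 1.000563190096304}
```

View pics/top0.png

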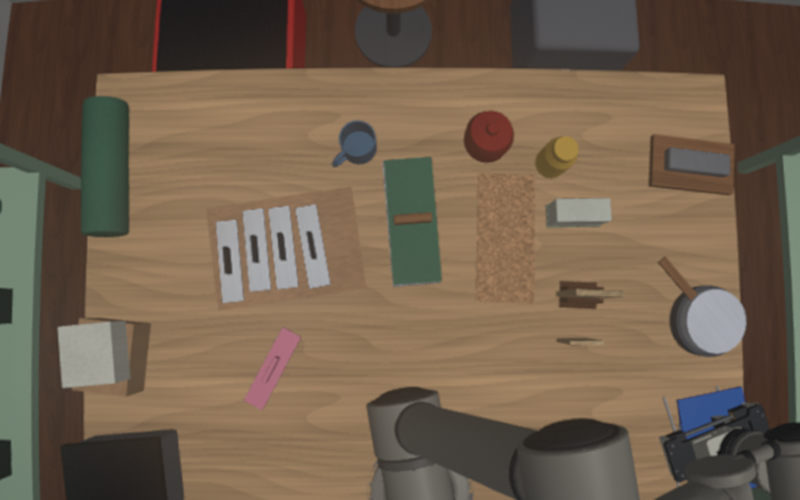

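View pics/scene0.png

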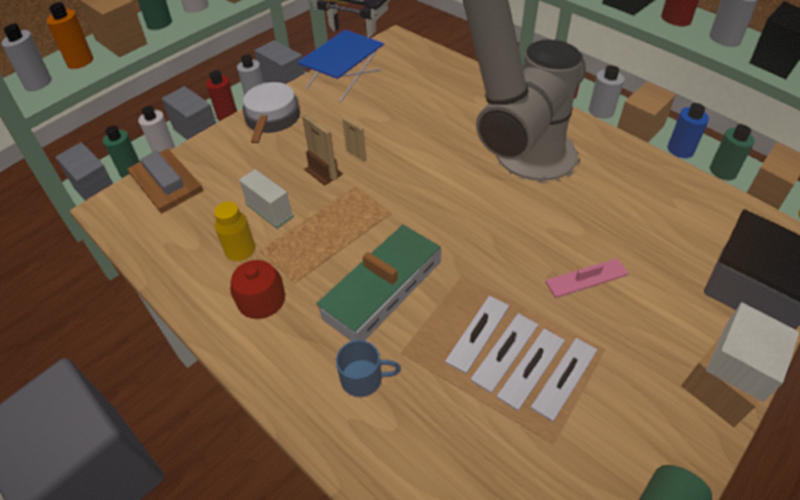

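Four real slats sit on the cardboard, at about (230,260), (257,250), (283,247) and (313,246) in the scaled top view. There is a pink look-alike at (272,368). The two board candidates are the one in the dark rack at (590,293), which is larger, and a small one at (580,342). I choose the board in the rack. The lid is the green plate at (412,220), and the only other green thing is the roll at (105,165).

```bash
cat > meas.py <<'E'
from h import *
def blobs(p,mask,z,amin,amax,st=None):
    m=cv2.morphologyEx(mask.astype(np.uint8),cv2.MORPH_OPEN,np.ones((3,3)))
    m=cv2.morphologyEx(m,cv2.MORPH_CLOSE,np.ones((7,7)))
    for c in cv2.findContours(m,cv2.RETR_EXTERNAL,cv2.CHAIN_APPROX_NONE)[0]:
        a=cv2.contourArea(c)
        if amin<a<amax:
            P=ray(p,c[:,0],z,st)[:,:2]; yield rect(P),c[:,0].mean(0).round()
def rect(P):
    (c,wh,a)=cv2.minAreaRect(P.astype(np.float32))
    if wh[0]<wh[1]: a+=90; wh=wh[::-1]
    return np.round(c,1),np.round(wh,0),round((a+90)%180-90,1)
def hsv(p): return [x.astype(int) for x in cv2.split(cv2.cvtColor(p["color"],cv2.COLOR_RGB2HSV))]
E
python3 - <<'E'
from meas import *
p=eyes.read_camera("top"); H,S,V=hsv(p)
white=(S<60)&(V>130)
print("slats");[print(*b) for b in blobs(p,white,10,300,2000) if b[1][0]<300]
print("stand");[print(*b) for b in blobs(p,white,85,200,2000) if b[1][0]>400]
print("lid");[print(*b) for b in blobs(p,(H>60)&(H<90)&(S>80),56,1500,6000)]
print("cork");m=(H>5)&(H<25)&(S>70);hsvs=[(n,H[y,x],S[y,x],V[y,x]) for n,x,y in(("cork",405,190),("wood",360,190),("cb",278,200),("boardtop",462,235),("rack",462,227))];print(hsvs)
save(p,"crop1",(420,130,520,290),3.5)
E
```

```text
slats
stand
(array([ 359. , -636.5]), array([134., 134.]), 88.1) [573. 257.]
(array([ 602.3, -348.6]), array([118.,  48.]), 89.9) [467. 167.]
(array([ 433.2, -827. ]), array([592.,  39.]), -3.5) [636. 228.]
lid
cork
[('cork', np.int64(15), np.int64(108), np.int64(147)), ('wood', np.int64(16), np.int64(97), np.int64(152)), ('cb', np.int64(15), np.int64(98), np.int64(138)), ('boardtop', np.int64(17), np.int64(82), np.int64(133)), ('rack', np.int64(11), np.int64(107), np.int64(81))]
```

View pics/crop1.png

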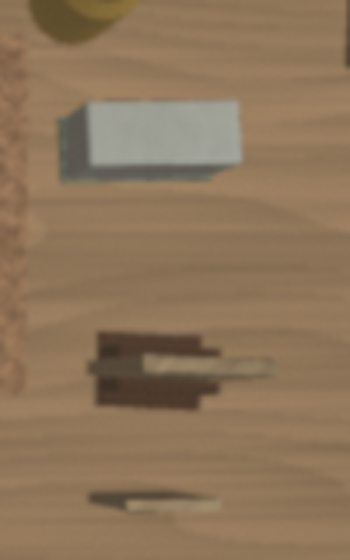

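The crop shows the tall board standing in the dark rack at (185,365) and the short one standing free at (160,500), so the rack board is the right one.

```bash
python3 - <<'E'
from meas import *
p=eyes.read_camera("top"); H,S,V=hsv(p)
print([(H[y,x],S[y,x],V[y,x]) for x,y in((330,150),(330,200),(183,225),(205,218))])
gm=(H>45)&(H<100)&(S>60)
print("lid");[print(*b) for b in blobs(p,gm,56,1000,8000)]
m=(S<60)&(V>105);m[:,310:]=0; m[240:]=0
print("slats");[print(*b) for b in blobs(p,m,10,250,3000)]
# cork texture: local variance
g=cv2.cvtColor(p["color"],cv2.COLOR_RGB2GRAY).astype(np.float32)
v=cv2.blur((g-cv2.blur(g,(5,5)))**2,(5,5)); mm=(v>8); mm[:,:370]=0; mm[:,432:]=0; mm[:125]=0; mm[250:]=0
print("cork");[print(*b) for b in blobs(p,mm,3,1500,8000)]
E
```

```text
[(np.int64(67), np.int64(60), np.int64(93)), (np.int64(65), np.int64(60), np.int64(93)), (np.int64(120), np.int64(3), np.int64(169)), (np.int64(105), np.int64(6), np.int64(170))]
lid
(array([718.7, 695.1]), array([302.,  92.]), 1.5) [ 80. 130.]
slats
(array([574.3, 913.2]), array([310.,  97.]), 3.5) [ 14. 186.]
cork
(array([ 571.3, -191.5]), array([330., 171.]), 0.1) [404. 177.]
```

```bash
sed -i 's/np.ones((7,7))/np.ones((3,3))/' meas.py; python3 - <<'E'
from meas import *
p=eyes.read_camera("top"); H,S,V=hsv(p)
gm=(H>45)&(H<100)&(S>35)
print("lid");[print(*b) for b in blobs(p,gm,56,1000,8000)]
m=(S<45)&(V>120);m[:,310:]=0; m[245:]=0
print("slats");[print(*b) for b in blobs(p,m,10,200,3000)]
P=ray(p,np.array([(478,175),(535,177),(533,301),(475,300)])/1.25,3);print("cork",P.round(),P.mean(0),rect(P[:,:2]))
E
```

```text
lid
(array([347.2, 882.6]), array([728.,  95.]), 1.3) [ 12. 273.]
(array([584.9,  14.2]), array([266., 100.]), 3.9) [330. 176.]
(array([715. , 694.3]), array([315., 115.]), 2.6) [ 83. 134.]
slats
(array([504.6, 415.7]), array([181.,  48.]), 5.7) [183. 209.]
(array([528.8, 356.4]), array([181.,  48.]), 6.0) [205. 200.]
(array([534. , 297.3]), array([180.,  48.]), 6.6) [226. 198.]
(array([536.1, 232.9]), array([181.,  48.]), 10.3) [250. 197.]
(array([566.1, 912.7]), array([321.,  97.]), 3.5) [ 14. 188.]
cork [[ 693. -137.    3.]
 [ 689. -266.    3.]
 [ 410. -253.    3.]
 [ 413. -124.    3.]] [ 551.15500189 -195.22815939    3.        ] (array([ 551. , -195.3]), array([281., 130.]), -2.6)
```

```bash
cat > go.py <<'E'
import sys
from h import *
s=readout.get_state(); R=quat(s["orientation"]); p0=s["tcp_pos"]
yaw=np.degrees(np.arctan2(R[1,0],R[0,0]))
print("at",np.round(p0,1),"yaw",round(yaw,1),"t",round(s["time_s"],1),"F",np.round(s["ft_force"],1),"w",round(s["gripper_width"],3),round(s["grasp_force"],1))
def tool(x,y,z,yw):
    d=R.T@(np.array([x,y,z])-p0); t=-((yw-yaw+180)%360-180)
    print((x,y,z,yw),"->",np.round(d,1).tolist(),"turn",round(t,1))
if __name__=="__main__":
    for a in sys.argv[1:]: tool(*map(float,a.split(",")))
E
python3 go.py 585,14,227,93.9
```

```text
at [ 161.1 -499.7  226.8] yaw 17.9 t 1.4 F [-1.   0.7 -0.1] w 1.0 0.0
(585.0, 14.0, 227.0, 93.9) -> [561.1, -358.9, -0.3] turn -76.0
```

Emit:
{"fn": "apply_moves", "kwargs": {
  "plan": [
    [0.6,561,-359,0,-76],
    [0.6,561,-359,0,-76],
    [0.6,561,-359,0,-76],
    [0.6,561,-359,0,-76],
    [0.6,561,-359,0,-76],
    [0.6,561,-359,0,-76],
    [0.6,561,-359,0,-76],
    [0.6,561,-359,0,-76],
    [0.6,561,-359,0,-76],
    [0.6,561,-359,0,-76],
    [0.6,561,-359,0,-76],
    [0.6,561,-359,0,-76],
    [0.6,561,-359,0,-76],
    [0.6,561,-359,0,-76],
    [0.6,561,-359,0,-76],
    [0.6,561,-359,0,-76],
    [0.6,561,-359,0,-76]
  ]
}}

```text
time_s: 3.05
tcp_pos: [584.3, 13.1, 226.8]
orientation: [0.0, 0.683, 0.73, -0.0]
ft_force: [-0.3, 0.0, 0.5]
gripper_width: 0.601
grasp_force: 0.0
```

```bash
python3 go.py 585,14,62,93.9; python3 - <<'E'
from h import *
st=readout.get_state(); p=eyes.read_camera("wrist"); save(p,"w1")
for r in models.mark_of(p,"lid")[:2]: print(r["score"],np.round(r["position"]))
E
```

```text
at [584.3  13.1 226.8] yaw 93.8 t 3.0 F [-0.3  0.   0.5] w 0.601 0.0
(585.0, 14.0, 62.0, 93.9) -> [0.9, 0.8, 164.8] turn -0.1
```

View pics/w1.png

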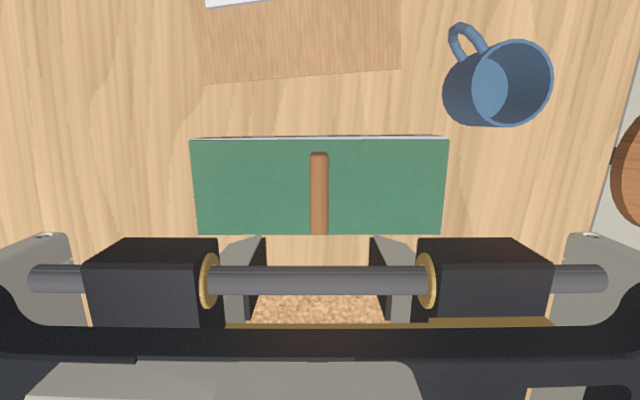

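The wrist view shows the lid handle at (319,193), centred between the fingers (midpoint about column 318) and aligned. I'll go down and grip it.

Emit:
{"fn": "apply_moves", "kwargs": {
  "plan": [
    [0.6,1,1,50,0],
    [0.6,1,1,100,0],
    [0.6,1,1,140,0],
    [0.6,1,1,158,0],
    [0.6,1,1,163,0],
    [0,1,1,163,0],
    [0,1,1,163,0],
    [0,1,1,163,0],
    [0,1,1,163,0],
    [0,1,1,163,0],
    [0,1,1,130,0],
    [0,1,1,90,0],
    [0,1,1,90,0]
  ],
  "squeeze": 30
}}

```text
time_s: 4.45
tcp_pos: [588.7, 15.0, 141.7]
orientation: [0.004, 0.683, 0.731, 0.003]
ft_force: [1.4, -0.1, -3.7]
gripper_width: 0.19
grasp_force: 30.0
```

```bash
python3 go.py 551.2,-195.7,136,87.4 551.2,-195.7,10,87.4
```

```text
at [588.7  15.  141.7] yaw 93.9 t 4.5 F [ 1.4 -0.1 -3.7] w 0.19 30.0
(551.2, -195.7, 136.0, 87.4) -> [-207.7, -51.7, 5.6] turn 6.5
(551.2, -195.7, 10.0, 87.4) -> [-207.5, -52.9, 131.6] turn 6.5
```

Emit:
{"fn": "apply_moves", "kwargs": {
  "plan": [
    [0,-50,-12,0,2],
    [0,-95,-24,0,4],
    [0,-140,-34,0,6.5],
    [0,-180,-44,0,6.5],
    [0,-207,-48,0,6.5],
    [0,-207,-48,0,6.5],
    [0,-207,-48,0,6.5],
    [0,-207,-48,40,6.5],
    [0,-207,-48,80,6.5],
    [0,-207,-48,100,6.5],
    [0,-207,-48,110,6.5],
    [0,-207,-48,110,6.5],
    [0,-207,-48,110,6.5]
  ]
}}

```text
time_s: 5.75
tcp_pos: [552.7, -194.4, 27.6]
orientation: [0.001, 0.723, 0.691, 0.0]
ft_force: [-0.3, -0.1, -3.6]
gripper_width: 0.193
grasp_force: 30.0
```

```bash
python3 go.py 551.2,-195.7,16,87.4
```

```text
at [ 552.7 -194.4   27.6] yaw 87.4 t 5.8 F [-0.3 -0.1 -3.6] w 0.193 30.0
(551.2, -195.7, 16.0, 87.4) -> [-1.4, -1.5, 11.6] turn 0.0
```

Emit:
{"fn": "apply_moves", "kwargs": {
  "plan": [
    [0,-1,-1,6,0],
    [0,-1,-1,10,0],
    [0,-1,-1,11,0],
    [0,-1,-1,11,0],
    [0.6,-1,-1,11,0],
    [0.6,-1,-1,11,0],
    [0.6,-1,-1,11,0],
    [0.6,-1,-1,11,0],
    [0.6,-1,-1,-20,0],
    [0.6,-1,-1,-70,0],
    [0.6,-1,-1,-120,0],
    [0.6,-1,-1,-170,0],
    [0.6,-1,-1,-170,0],
    [0.6,-1,-1,-170,0]
  ]
}}

```text
time_s: 7.15
tcp_pos: [551.3, -195.8, 197.9]
orientation: [0.001, 0.723, 0.691, 0.0]
ft_force: [-0.2, -0.1, -0.7]
gripper_width: 0.6
grasp_force: 0.0
```

```bash
python3 - <<'E'
from meas import *
p=eyes.read_camera("top"); H,S,V=hsv(p); save(p,"top2",s=1.25)
gm=(H>45)&(H<100)&(S>35)
print("lid");[print(*b) for b in blobs(p,gm,9,1000,8000)]
m=(S<45)&(V>120);m[:,310:]=0; m[245:]=0
print("slats");[print(*b) for b in blobs(p,m,10,200,3000)]
E
```

```text
lid
(array([163.9, 910.1]), array([396.,  86.]), -0.4) [ 11. 334.]
(array([ 569.8, -182.6]), array([229.,  71.]), -2.7) [396. 180.]
(array([650.5, 914.9]), array([169., 103.]), 4.1) [ 15. 158.]
(array([726. , 736.9]), array([327., 157.]), 2.7) [ 80. 135.]
slats
(array([504.6, 415.7]), array([181.,  48.]), 5.7) [183. 209.]
(array([528.8, 356.3]), array([181.,  48.]), 6.0) [205. 200.]
(array([534. , 297.2]), array([180.,  48.]), 6.7) [226. 198.]
(array([536.1, 232.8]), array([181.,  48.]), 10.3) [250. 197.]
(array([567.1, 912.8]), array([323.,  97.]), 3.5) [ 14. 188.]
```

View pics/top2.png

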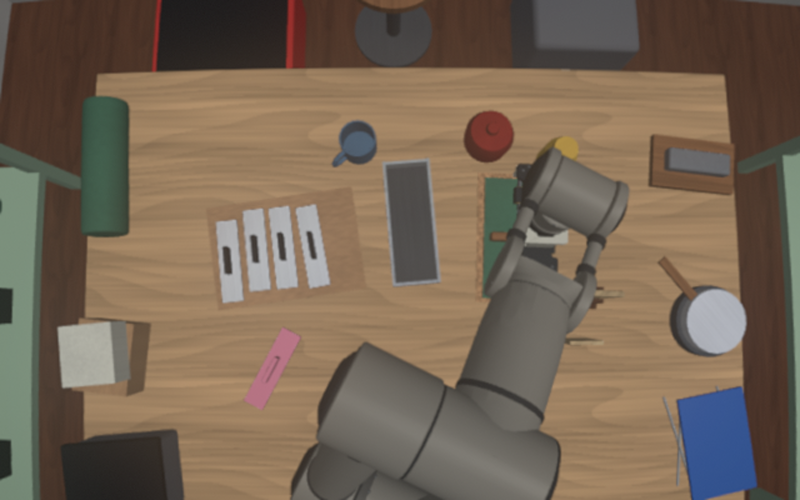

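The lid now covers the cork, lined up with it, with its handle at (500,237). The grill is open at (412,222). The rays will give me the grill, stand and board poses.

```bash
python3 go.py; python3 - <<'E'
from meas import *
p=eyes.read_camera("top")
f=lambda q:np.array(q)/3.5+[420,130]
for n,P in (("grill",ray(p,np.array([(385,161),(428,160),(438,283),(394,286)])/1.25,50)),
 ("stand",ray(p,f([(88,101),(240,100),(242,163),(90,165)]),85)),
 ("board",ray(p,f([(143,355),(273,359),(273,376),(143,374)]),156))):
    print(n,P.round().tolist(),P.mean(0).round(1),rect(P[:,:2]))
g=cv2.cvtColor(p["color"],cv2.COLOR_RGB2HSV)
m=(g[...,1]<60)&((g[...,2])<160); m[:,:300]=0; m[:,360:]=0; m[:120]=0;m[240:]=0
print([ (b[0]) for b in blobs(p,m,50,1000,8000)])
E
```

```text
at [ 550.5 -195.4  196.2] yaw 87.4 t 7.2 F [-0.1  0.3 -1.5] w 0.597 0.0
grill [[714.0, 71.0, 50.0], [716.0, -22.0, 50.0], [450.0, -40.0, 50.0], [444.0, 54.0, 50.0]] [581.1  15.8  50. ] (array([582. ,  15.7]), array([271.,  93.]), 3.7)
stand [[624.0, -291.0, 85.0], [625.0, -409.0, 85.0], [576.0, -409.0, 85.0], [575.0, -291.0, 85.0]] [ 600.2 -349.9   85. ] (array([ 600.1, -350. ]), array([119.,  49.]), -89.6)
board [[430.0, -304.0, 156.0], [426.0, -399.0, 156.0], [414.0, -398.0, 156.0], [417.0, -304.0, 156.0]] [ 421.8 -351.3  156. ] (array([ 422.1, -351.3]), array([95., 13.]), 88.2)
[(array([582.3,  16.9]), array([271., 104.]), 4.4)]
```

```bash
python3 go.py 422,-352,198,88.2
```

```text
at [ 550.1 -195.2  195.3] yaw 87.4 t 7.2 F [ 0.9 -1.2 -0. ] w 0.599 0.0
(422.0, -352.0, 198.0, 88.2) -> [-162.5, -120.8, -2.6] turn -0.8
```

Emit:
{"fn": "apply_moves", "kwargs": {
  "plan": [
    [0.6,-41,-30,-10,-1],
    [0.6,-82,-60,-10,-1],
    [0.6,-122,-90,-10,-1],
    [0.6,-163,-121,-10,-1],
    [0.6,-163,-121,-10,-1],
    [0.6,-163,-121,-10,-1],
    [0.6,-163,-121,-10,-1]
  ]
}}

```text
time_s: 7.95
tcp_pos: [422.8, -351.8, 205.6]
orientation: [-0.001, 0.717, 0.697, 0.0]
ft_force: [-0.1, 0.4, -0.0]
gripper_width: 0.601
grasp_force: 0.0
```

```bash
python3 go.py 422,-352,122,88.2;python3 go.py 422,-352,122,88.2; python3 - <<'E'
from h import *
st=readout.get_state(); p=eyes.read_camera("wrist"); save(p,"w2")
for r in models.mark_of(p,"board")[:3]: print(r["score"],np.round(r["position"]))
print(proj(p,[[422,-352,156],st["tcp_pos"]],st))
E
```

```text
at [ 422.8 -351.8  205.6] yaw 88.4 t 8.0 F [-0.1  0.4 -0. ] w 0.601 0.0
(422.0, -352.0, 122.0, 88.2) -> [-0.4, -0.7, 83.6] turn 0.2
at [ 422.8 -351.8  205.6] yaw 88.4 t 8.0 F [-0.1  0.4 -0. ] w 0.601 0.0
(422.0, -352.0, 122.0, 88.2) -> [-0.4, -0.7, 83.6] turn 0.2
0.9 [ 424. -357.    5.]
0.62 [ 325. -339.   -1.]
[[316.10998775 223.19543752]
 [317.07587802 251.65652049]]
```

View pics/w2.png

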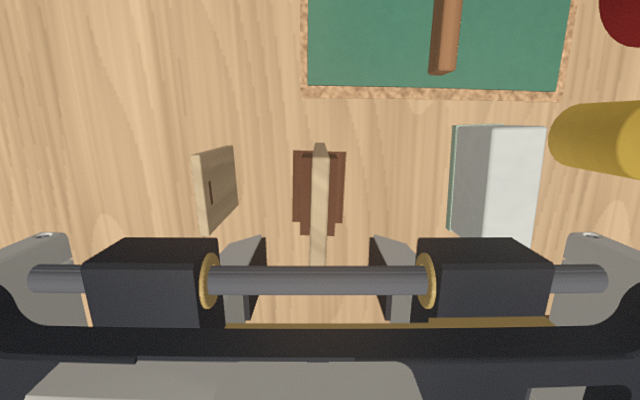

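The wrist view shows the board's top edge at (319,200), midway between the fingers, with the small board at (215,190) off to the left. I'll go down, grip and lift.

Emit:
{"fn": "apply_moves", "kwargs": {
  "plan": [
    [0.6,0,-1,40,0],
    [0.6,0,-1,70,0],
    [0.6,0,-1,84,0],
    [0.6,0,-1,84,0],
    [0,0,-1,84,0],
    [0,0,-1,84,0],
    [0,0,-1,84,0],
    [0,0,-1,84,0],
    [0,0,-1,84,0],
    [0,0,-1,60,0],
    [0,0,-1,20,0],
    [0,0,-1,6,0],
    [0,0,-1,6,0],
    [0,0,-1,6,0]
  ],
  "squeeze": 25
}}

```text
time_s: 9.45
tcp_pos: [421.0, -352.4, 199.9]
orientation: [-0.001, 0.717, 0.697, -0.0]
ft_force: [0.2, -0.1, -2.3]
gripper_width: 0.126
grasp_force: 24.9
```

```bash
python3 go.py 545,-351,200,90.4 545,-351,122,90.4
```

```text
at [ 421.  -352.4  199.9] yaw 88.4 t 9.4 F [ 0.2 -0.1 -2.3] w 0.126 24.9
(545.0, -351.0, 200.0, 90.4) -> [5.0, 123.9, -0.2] turn -2.0
(545.0, -351.0, 122.0, 90.4) -> [4.9, 123.9, 77.8] turn -2.0
```

Emit:
{"fn": "apply_moves", "kwargs": {
  "plan": [
    [0,2,40,0,-1],
    [0,4,80,0,-2],
    [0,5,110,0,-2],
    [0,5,124,0,-2],
    [0,5,124,0,-2],
    [0,5,124,0,-2],
    [0,5,124,30,-2],
    [0,5,124,60,-2],
    [0,5,124,74,-2],
    [0,5,124,80,-2],
    [0,5,124,83,-2],
    [0,5,124,83,-2],
    [0,5,124,83,-2]
  ]
}}

```text
time_s: 10.75
tcp_pos: [546.4, -353.4, 124.5]
orientation: [0.005, 0.705, 0.709, 0.0]
ft_force: [-3.2, 2.0, 28.2]
gripper_width: 0.13
grasp_force: 25.2
```

```bash
python3 go.py 545,-351,116,90.4
```

```text
at [ 546.4 -353.4  124.5] yaw 90.3 t 10.8 F [-3.2  2.  28.2] w 0.13 25.2
(545.0, -351.0, 116.0, 90.4) -> [2.5, -1.5, 8.5] turn -0.1
```

The foot is on the counter and the arm is pressing at 28 N. I'll ease up, then release.

Emit:
{"fn": "apply_moves", "kwargs": {
  "plan": [
    [0,0,0,-5,0],
    [0,0,0,-7,0],
    [0,0,0,-7,0],
    [0.3,0,0,-7,0],
    [0.5,0,0,-7,0],
    [1,0,0,-7,0],
    [1,0,0,-7,0],
    [1,0,0,-7,0],
    [1,0,0,-7,0]
  ]
}}

```text
time_s: 11.65
tcp_pos: [545.6, -351.4, 124.6]
orientation: [-0.0, 0.705, 0.709, -0.0]
ft_force: [-0.0, 0.6, -0.5]
gripper_width: 0.6
grasp_force: 0.0
```

```bash
python3 go.py; python3 - <<'E'
from h import *
p=eyes.read_camera("scene"); save(p,"s3",(120,60,360,260),3)
for r in models.mark_of(p,"board")[:3]: print(r["score"],np.round(r["position"]))
E
```

```text
at [ 545.6 -351.4  124.6] yaw 90.4 t 11.7 F [-0.   0.6 -0.5] w 0.6 0.0
0.92 [ 544. -354.   -2.]
0.9 [ 321. -341.    0.]
0.58 [ 723. -301.    3.]
```

View pics/s3.png

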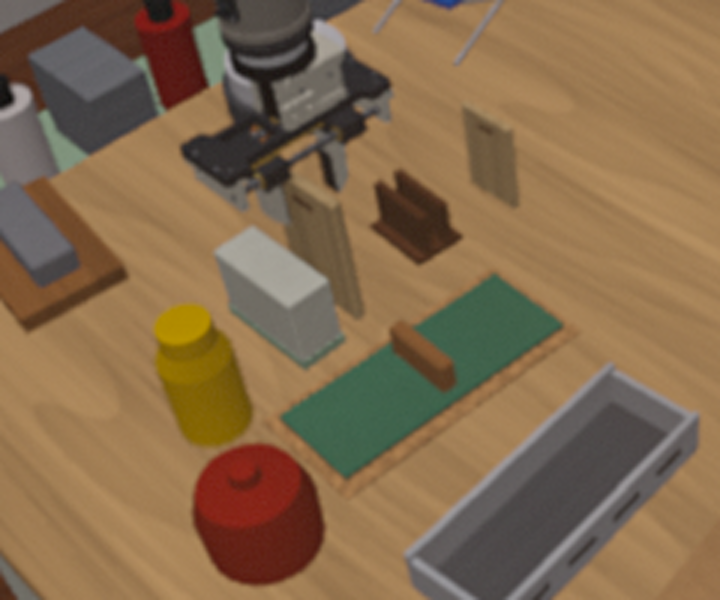

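The board stands upright in front of the block at (325,245), released between the fingers, and the lid is square on the cork. Next I'll raise the gripper a little and push the top slowly towards the block with the rear finger.

Emit:
{"fn": "apply_moves", "kwargs": {
  "plan": [
    [1,0,0,-8,0],
    [1,0,0,-8,0],
    [1,0,25,-8,0],
    [1,0,35,-8,0],
    [1,0,40,-8,0],
    [1,0,44,-8,0],
    [1,0,48,-8,0],
    [1,0,52,-8,0],
    [1,0,56,-8,0],
    [1,0,60,-8,0],
    [1,0,65,-8,0],
    [1,0,68,-8,0],
    [1,0,68,-8,0],
    [1,0,55,-8,0],
    [1,0,55,-8,0],
    [1,0,55,-50,0],
    [1,0,55,-100,0],
    [1,0,55,-100,0]
  ]
}}

```text
time_s: 13.55
tcp_pos: [603.3, -352.8, 233.7]
orientation: [0.007, 0.705, 0.709, 0.001]
ft_force: [0.2, 0.4, 0.3]
gripper_width: 1.001
grasp_force: 0.0
```

```bash
python3 go.py 530,235,220,11; python3 - <<'E'
from h import *
p=eyes.read_camera("scene"); save(p,"s4",(120,60,360,260),3)
for r in models.mark_of(p,"board")[:3]: print(r["score"],np.round(r["position"]))
E
```

```text
at [ 603.3 -352.8  233.7] yaw 90.4 t 13.6 F [0.2 0.4 0.3] w 1.001 0.0
(530.0, 235.0, 220.0, 11.0) -> [588.4, -69.8, 7.6] turn 79.4
0.76 [ 544. -354.   -0.]
0.65 [ 323. -342.   -2.]
```

View pics/s4.png

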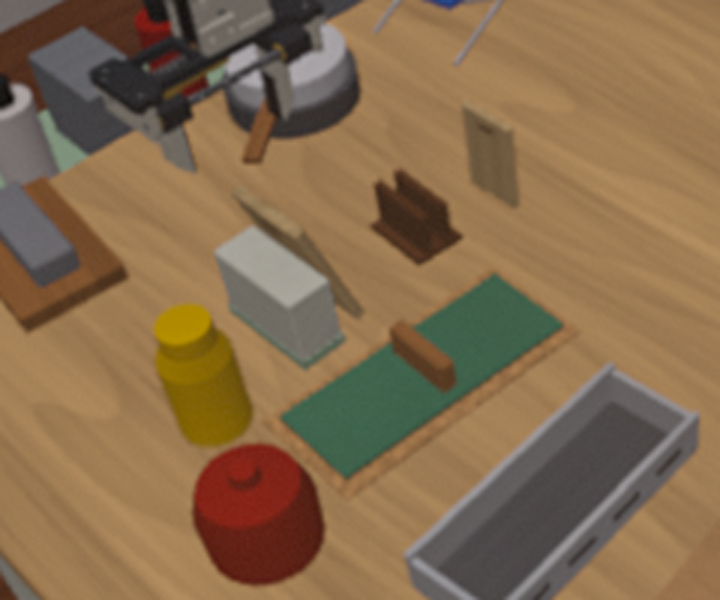

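The board is now leaning on the block face at (300,250), clearly tilted back. Next come the slats.

Emit:
{"fn": "apply_moves", "kwargs": {
  "plan": [
    [0.4,50,-6,0,8],
    [0.4,588,-70,8,79],
    [0.4,588,-70,8,79],
    [0.4,588,-70,8,79],
    [0.4,588,-70,8,79],
    [0.4,588,-70,8,79],
    [0.4,588,-70,8,79],
    [0.4,588,-70,8,79],
    [0.4,588,-70,8,79],
    [0.4,588,-70,8,79],
    [0.4,588,-70,8,79],
    [0.4,588,-70,8,79],
    [0.4,588,-70,8,79],
    [0.4,588,-70,8,79],
    [0.4,588,-70,8,79],
    [0.4,588,-70,8,79],
    [0.4,588,-70,8,79]
  ]
}}

```text
time_s: 15.35
tcp_pos: [527.3, 235.0, 216.6]
orientation: [0.0, 0.995, 0.098, -0.0]
ft_force: [0.2, 0.1, -0.2]
gripper_width: 0.401
grasp_force: 0.0
```

```bash
cat > sl.py <<'E'
from meas import *
import go
def slats(st):
    p=eyes.read_camera("wrist"); H,S,V=hsv(p)
    print("wrist"); [print(*b) for b in blobs(p,(S<45)&(V>120),10,800,60000,st)]
def topslats():
    p=eyes.read_camera("top"); H,S,V=hsv(p); m=(S<45)&(V>120);m[:,310:]=0; m[245:]=0;m[:,:120]=0
    print("top");[print(*b) for b in blobs(p,m,10,200,3000)]
    return p
if __name__=="__main__":
    topslats(); st=readout.get_state(); slats(st)
    for r in models.mark_of(eyes.read_camera("wrist"),"slat1"): print(round(r["score"],2),np.round(r["position"]))
E
python3 sl.py; python3 go.py 536,233,14,10.3
```

```text
at [527.3 235.  216.6] yaw 11.2 t 15.3 F [ 0.2  0.1 -0.2] w 0.401 0.0
top
(array([473.2, 350.4]), array([69., 48.]), 5.7) [207. 220.]
(array([483.6, 291.2]), array([79., 48.]), 6.2) [229. 216.]
(array([613.7, 375.7]), array([135.,  30.]), -73.7) [199. 169.]
wrist
(array([213.4, 320.1]), array([594.,  73.]), -77.8) [226. 382.]
(array([ 512.1, -147.7]), array([109.,  45.]), -84.7) [597. 252.]
(array([326.2, 570.2]), array([136., 110.]), 11.5) [ 43. 280.]
(array([536.7, 230.1]), array([180.,  47.]), 10.4) [322. 169.]
(array([505.5, 412.6]), array([179.,  49.]), 5.8) [164. 163.]
(array([516.4, 292.7]), array([216.,  47.]), 6.7) [266. 173.]
(array([529.4, 353.3]), array([180.,  48.]), 6.1) [216. 154.]
(array([609. , -67.6]), array([260.,   8.]), 4.5) [582. 156.]
(array([616.6,  -6.6]), array([235., 104.]), 4.3) [518. 110.]
0.75 [530. 352.   3.]
0.63 [504. 418.   1.]
0.6 [534. 297.   5.]
0.55 [536. 234.  -0.]
at [527.1 235.9 216.8] yaw 11.3 t 15.6 F [ 0.3 -0.9  0. ] w 0.4 0.0
(536.0, 233.0, 14.0, 10.3) -> [8.2, 4.6, 202.8] turn 1.0
```

Emit:
{"fn": "apply_moves", "kwargs": {
  "plan": [
    [0.4,9,6,50,1],
    [0.4,9,6,100,1],
    [0.4,9,6,150,1],
    [0.4,9,6,180,1],
    [0.4,9,6,198,1],
    [0.4,9,6,202,1],
    [0.4,9,6,202,1],
    [0,9,6,202,1],
    [0,9,6,202,1],
    [0,9,6,202,1],
    [0,9,6,202,1],
    [0,9,6,180,1],
    [0,9,6,140,1],
    [0,9,6,90,1],
    [0,9,6,90,1],
    [0,9,6,90,1]
  ],
  "squeeze": 30
}}

```text
time_s: 17.15
tcp_pos: [537.2, 232.6, 127.8]
orientation: [-0.0, 0.996, 0.09, 0.001]
ft_force: [-0.6, -0.3, -2.5]
gripper_width: 0.11
grasp_force: 30.0
```

```bash
python3 go.py 667.8,21.4,127,94
```

```text
at [537.2 232.6 127.8] yaw 10.4 t 17.1 F [-0.6 -0.3 -2.5] w 0.11 30.0
(667.8, 21.4, 127.0, 94.0) -> [90.5, 231.3, 1.0] turn -83.6
```

Emit:
{"fn": "apply_moves", "kwargs": {
  "plan": [
    [0,90,231,0,-84],
    [0,90,231,0,-84],
    [0,90,231,0,-84],
    [0,90,231,0,-84],
    [0,90,231,0,-84],
    [0,90,231,0,-84],
    [0,90,231,0,-84],
    [0,90,231,0,-84],
    [0,90,231,0,-84],
    [0,90,231,0,-84],
    [0,90,231,0,-84],
    [0,90,231,0,-84],
    [0,90,231,40,-84],
    [0,90,231,56,-84],
    [0,90,231,56,-84],
    [0,90,231,56,-84]
  ]
}}

```text
time_s: 18.75
tcp_pos: [667.0, 21.4, 70.7]
orientation: [-0.0, 0.68, 0.733, -0.0]
ft_force: [0.4, 0.0, -1.5]
gripper_width: 0.105
grasp_force: 30.0
```

```bash
python3 go.py 667.8,21.4,63,94
```

```text
at [667.   21.4  70.7] yaw 94.3 t 18.8 F [ 0.4  0.  -1.5] w 0.105 30.0
(667.8, 21.4, 63.0, 94.0) -> [-0.1, 0.8, 7.7] turn 0.3
```

Emit:
{"fn": "apply_moves", "kwargs": {
  "plan": [
    [0,0,1,4,0],
    [0,0,1,8,0],
    [0,0,1,8,0],
    [0.25,0,1,8,0],
    [0.25,0,1,8,0],
    [0.25,0,1,8,0],
    [0.25,0,1,-20,0],
    [0.25,0,1,-60,0],
    [0.25,0,1,-110,0],
    [0.25,0,1,-140,0],
    [0.25,0,1,-140,0],
    [0.25,0,1,-140,0]
  ]
}}

```text
time_s: 19.95
tcp_pos: [667.9, 21.5, 211.1]
orientation: [0.0, 0.68, 0.734, 0.0]
ft_force: [0.2, 0.3, -1.1]
gripper_width: 0.248
grasp_force: 0.0
```

```bash
python3 go.py 534,296,210,6.6; python3 - <<'E'
from sl import *
p=topslats(); save(p,"top5",s=1.25)
E
```

```text
at [667.9  21.5 211.1] yaw 94.4 t 19.9 F [ 0.2  0.3 -1.1] w 0.248 0.0
(534.0, 296.0, 210.0, 6.6) -> [283.9, -112.6, 0.9] turn 87.8
at [667.9  21.5 211.1] yaw 94.4 t 19.9 F [ 0.2  0.3 -1.1] w 0.248 0.0
top
(array([504.6, 415.7]), array([181.,  48.]), 5.7) [183. 209.]
(array([528.8, 356.3]), array([181.,  48.]), 6.0) [205. 200.]
(array([534. , 297.3]), array([180.,  48.]), 6.6) [226. 198.]
```

View pics/top5.png

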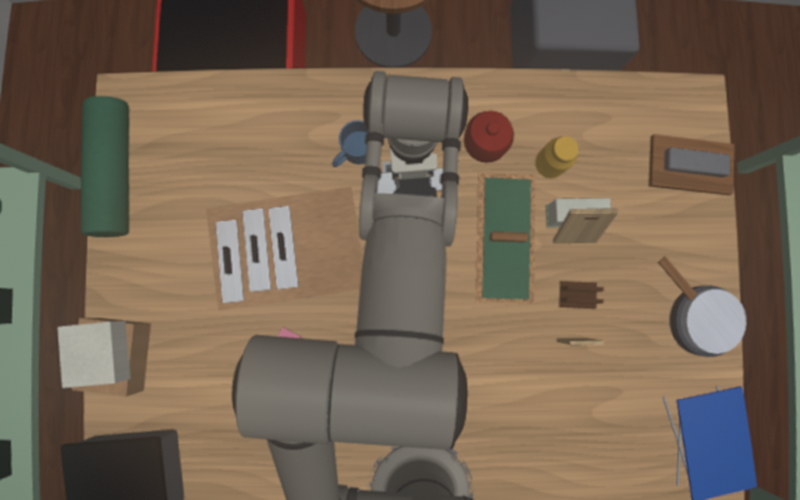

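The first slat lies across the grill's far end, with its ends visible at (385,183) and (435,180). The lid and board are in place, and three slats are left on the sheet. Next slat.

Emit:
{"fn": "apply_moves", "kwargs": {
  "plan": [
    [0.4,284,-113,1,88],
    [0.4,284,-113,1,88],
    [0.4,284,-113,1,88],
    [0.4,284,-113,1,88],
    [0.4,284,-113,1,88],
    [0.4,284,-113,1,88],
    [0.4,284,-113,1,88],
    [0.4,284,-113,1,88],
    [0.4,284,-113,1,88],
    [0.4,284,-113,1,88],
    [0.4,284,-113,1,88],
    [0.4,284,-113,1,88],
    [0.4,284,-113,1,88],
    [0.4,284,-113,50,88],
    [0.4,284,-113,90,88],
    [0.4,284,-113,90,88],
    [0.4,284,-113,90,88]
  ]
}}

```text
time_s: 21.7
tcp_pos: [533.7, 296.0, 120.8]
orientation: [0.0, 0.998, 0.056, -0.001]
ft_force: [0.5, -1.1, 0.3]
gripper_width: 0.401
grasp_force: 0.0
```

```bash
python3 go.py 534,296,14,6.6; python3 - <<'E'
from sl import *
slats(readout.get_state())
E
```

```text
at [533.7 296.  120.8] yaw 6.4 t 21.7 F [ 0.5 -1.1  0.3] w 0.401 0.0
(534.0, 296.0, 14.0, 6.6) -> [0.5, 0.0, 106.8] turn -0.2
at [533.7 296.  120.8] yaw 6.4 t 21.7 F [ 0.5 -1.1  0.3] w 0.401 0.0
wrist
(array([326.2, 380.4]), array([440.,  54.]), -82.7) [226. 382.]
(array([424.9, 556.6]), array([100.,  81.]), 6.6) [ 44. 280.]
(array([552.3,  36.4]), array([134.,  76.]), 21.8) [613. 219.]
(array([540.7, 416.5]), array([107.,  48.]), 5.9) [177. 180.]
(array([548.2, 297. ]), array([151.,  46.]), 6.7) [317. 178.]
(array([543. , 355.2]), array([152.,  47.]), 6.1) [249. 179.]
(array([675.1,  56.1]), array([58., 38.]), 7.8) [622.  70.]
```

Aligned to within about 1 mm.

Emit:
{"fn": "apply_moves", "kwargs": {
  "plan": [
    [0.4,0,0,50,0],
    [0.4,0,0,85,0],
    [0.4,0,0,102,0],
    [0.4,0,0,106,0],
    [0.4,0,0,106,0],
    [0,0,0,106,0],
    [0,0,0,106,0],
    [0,0,0,106,0],
    [0,0,0,106,0],
    [0,0,0,90,0],
    [0,0,0,50,0],
    [0,0,0,0,0],
    [0,0,0,-15,0],
    [0,0,0,-15,0],
    [0,0,0,-15,0]
  ]
}}

```text
time_s: 23.25
tcp_pos: [532.9, 295.7, 134.6]
orientation: [0.0, 0.998, 0.055, -0.001]
ft_force: [0.5, -0.1, -2.6]
gripper_width: 0.107
grasp_force: 30.0
```

```bash
python3 go.py 610.9,17.5,136,94 610.9,17.5,72,94; python3 -c "
from sl import *
topslats()"
```

```text
at [532.9 295.7 134.6] yaw 6.4 t 23.2 F [ 0.5 -0.1 -2.6] w 0.107 30.0
(610.9, 17.5, 136.0, 94.0) -> [46.7, 285.2, -1.3] turn -87.6
(610.9, 17.5, 72.0, 94.0) -> [46.8, 285.1, 62.7] turn -87.6
at [532.9 295.7 134.6] yaw 6.4 t 23.2 F [ 0.5 -0.1 -2.6] w 0.107 30.0
top
(array([492.8, 354.8]), array([53., 45.]), 8.7) [205. 213.]
(array([487.7, 413.9]), array([93., 48.]), 5.3) [184. 215.]
(array([601., 439.]), array([122.,  29.]), -68.2) [176. 173.]
(array([684.1,  91.2]), array([73., 44.]), -0.1) [302. 144.]
```

Emit:
{"fn": "apply_moves", "kwargs": {
  "plan": [
    [0,47,285,0,-88],
    [0,47,285,0,-88],
    [0,47,285,0,-88],
    [0,47,285,0,-88],
    [0,47,285,0,-88],
    [0,47,285,0,-88],
    [0,47,285,0,-88],
    [0,47,285,0,-88],
    [0,47,285,0,-88],
    [0,47,285,0,-88],
    [0,47,285,0,-88],
    [0,47,285,0,-88],
    [0,47,285,0,-88],
    [0,47,285,45,-88],
    [0,47,285,65,-88],
    [0,47,285,70,-88],
    [0,47,285,72,-88],
    [0,47,285,72,-88]
  ]
}}

```text
time_s: 25.1
tcp_pos: [612.0, 18.0, 63.8]
orientation: [0.0, 0.68, 0.733, -0.0]
ft_force: [0.4, -0.2, -2.1]
gripper_width: 0.105
grasp_force: 30.0
```

```bash
python3 go.py 610.9,17.5,62,94
```

```text
at [612.   18.   63.8] yaw 94.3 t 25.1 F [ 0.4 -0.2 -2.1] w 0.105 30.0
(610.9, 17.5, 62.0, 94.0) -> [-0.5, -1.1, 1.8] turn 0.3
```

Emit:
{"fn": "apply_moves", "kwargs": {
  "plan": [
    [0,0,0,2,0],
    [0,0,0,2,0],
    [0.25,0,0,2,0],
    [0.25,0,0,2,0],
    [0.25,0,0,2,0],
    [0.25,0,0,-20,0],
    [0.25,0,0,-60,0],
    [0.25,0,0,-100,0],
    [0.25,0,0,-100,0],
    [0.25,0,0,-100,0]
  ]
}}

```text
time_s: 26.1
tcp_pos: [612.4, 18.0, 164.6]
orientation: [0.001, 0.68, 0.733, 0.001]
ft_force: [-0.1, 0.5, -1.0]
gripper_width: 0.248
grasp_force: 0.0
```

```bash
python3 go.py 529,355,160,6; python3 -c "
from sl import *
topslats()"
```

```text
at [612.4  18.  164.6] yaw 94.4 t 26.1 F [-0.1  0.5 -1. ] w 0.248 0.0
(529.0, 355.0, 160.0, 6.0) -> [342.4, -57.6, 4.3] turn 88.4
at [612.4  18.  164.6] yaw 94.4 t 26.1 F [-0.1  0.5 -1. ] w 0.248 0.0
top
(array([504.6, 415.7]), array([181.,  48.]), 5.7) [183. 209.]
(array([528.9, 356.4]), array([181.,  48.]), 6.0) [205. 200.]
```

Emit:
{"fn": "apply_moves", "kwargs": {
  "plan": [
    [0.4,342,-57,0,88],
    [0.4,342,-57,0,88],
    [0.4,342,-57,0,88],
    [0.4,342,-57,0,88],
    [0.4,342,-57,0,88],
    [0.4,342,-57,0,88],
    [0.4,342,-57,0,88],
    [0.4,342,-57,0,88],
    [0.4,342,-57,0,88],
    [0.4,342,-57,0,88],
    [0.4,342,-57,0,88],
    [0.4,342,-57,0,88],
    [0.4,342,-57,0,88],
    [0.4,342,-57,45,88],
    [0.4,342,-57,45,88],
    [0.4,342,-57,45,88]
  ]
}}

```text
time_s: 27.75
tcp_pos: [528.5, 354.3, 118.0]
orientation: [0.001, 0.998, 0.056, -0.001]
ft_force: [-0.1, 0.8, 1.0]
gripper_width: 0.405
grasp_force: 0.0
```

```bash
python3 go.py 529,355.5,14,6; python3 - <<'E'
from sl import *
slats(readout.get_state())
E
```

```text
at [528.5 354.3 118. ] yaw 6.4 t 27.8 F [-0.1  0.8  1. ] w 0.405 0.0
(529.0, 355.5, 14.0, 6.0) -> [0.9, -1.3, 104.0] turn 0.4
at [528.5 354.3 118. ] yaw 6.4 t 27.8 F [-0.1  0.8  1. ] w 0.405 0.0
wrist
(array([323.5, 437.7]), array([435.,  54.]), -82.7) [225. 382.]
(array([512.7,  78.4]), array([81., 33.]), -88.7) [599. 251.]
(array([421.4, 612. ]), array([99., 80.]), 6.5) [ 44. 280.]
(array([528.8, 414. ]), array([131.,  51.]), 6.2) [246. 190.]
(array([543.8, 355.8]), array([150.,  46.]), 6.0) [316. 177.]
```

Emit:
{"fn": "apply_moves", "kwargs": {
  "plan": [
    [0.4,1,-1,50,0],
    [0.4,1,-1,85,0],
    [0.4,1,-1,100,0],
    [0.4,1,-1,104,0],
    [0.4,1,-1,104,0],
    [0,1,-1,104,0],
    [0,1,-1,104,0],
    [0,1,-1,104,0],
    [0,1,-1,104,0],
    [0,1,-1,90,0],
    [0,1,-1,50,0],
    [0,1,-1,0,0],
    [0,1,-1,-15,0],
    [0,1,-1,-15,0],
    [0,1,-1,-15,0]
  ]
}}

```text
time_s: 29.3
tcp_pos: [529.3, 355.5, 133.2]
orientation: [0.0, 0.998, 0.056, -0.001]
ft_force: [-0.1, -0.4, -2.7]
gripper_width: 0.103
grasp_force: 30.0
```

```bash
python3 go.py 555.1,13.5,136,94
```

```text
at [529.3 355.5 133.2] yaw 6.4 t 29.3 F [-0.1 -0.4 -2.7] w 0.103 30.0
(555.1, 13.5, 136.0, 94.0) -> [-12.3, 342.7, -2.6] turn -87.6
```

Emit:
{"fn": "apply_moves", "kwargs": {
  "plan": [
    [0,-12,343,0,-88],
    [0,-12,343,0,-88],
    [0,-12,343,0,-88],
    [0,-12,343,0,-88],
    [0,-12,343,0,-88],
    [0,-12,343,0,-88],
    [0,-12,343,0,-88],
    [0,-12,343,0,-88],
    [0,-12,343,0,-88],
    [0,-12,343,0,-88],
    [0,-12,343,0,-88],
    [0,-12,343,0,-88],
    [0,-12,343,0,-88],
    [0,-12,343,40,-88],
    [0,-12,343,60,-88],
    [0,-12,343,67,-88],
    [0,-12,343,69,-88],
    [0,-12,343,69,-88]
  ]
}}

```text
time_s: 31.1
tcp_pos: [556.6, 13.6, 65.2]
orientation: [0.0, 0.68, 0.733, 0.0]
ft_force: [0.3, -0.6, -1.1]
gripper_width: 0.11
grasp_force: 30.0
```

```bash
python3 go.py 555.1,13.5,62,94
```

```text
at [556.6  13.6  65.2] yaw 94.3 t 31.1 F [ 0.3 -0.6 -1.1] w 0.11 30.0
(555.1, 13.5, 62.0, 94.0) -> [0.0, -1.5, 3.2] turn 0.3
```

Emit:
{"fn": "apply_moves", "kwargs": {
  "plan": [
    [0,0,-1,3,0],
    [0,0,-1,3,0],
    [0.25,0,-1,3,0],
    [0.25,0,-1,3,0],
    [0.25,0,-1,3,0],
    [0.25,0,-1,-20,0],
    [0.25,0,-1,-60,0],
    [0.25,0,-1,-100,0],
    [0.25,0,-1,-100,0],
    [0.25,0,-1,-100,0]
  ]
}}

```text
time_s: 32.1
tcp_pos: [555.4, 13.5, 165.5]
orientation: [0.001, 0.68, 0.734, 0.001]
ft_force: [-0.9, -0.3, -0.6]
gripper_width: 0.248
grasp_force: 0.0
```

```bash
python3 go.py 504.7,414.7,160,5.7; python3 -c "
from sl import *
topslats()"
```

```text
at [555.4  13.5 165.5] yaw 94.4 t 32.1 F [-0.9 -0.3 -0.6] w 0.248 0.0
(504.7, 414.7, 160.0, 5.7) -> [403.9, -20.0, 5.2] turn 88.7
at [555.4  13.5 165.5] yaw 94.4 t 32.1 F [-0.9 -0.3 -0.6] w 0.248 0.0
top
(array([504.4, 415.8]), array([180.,  48.]), 5.7) [183. 209.]
```

Emit:
{"fn": "apply_moves", "kwargs": {
  "plan": [
    [0.4,404,-20,0,88.5],
    [0.4,404,-20,0,88.5],
    [0.4,404,-20,0,88.5],
    [0.4,404,-20,0,88.5],
    [0.4,404,-20,0,88.5],
    [0.4,404,-20,0,88.5],
    [0.4,404,-20,0,88.5],
    [0.4,404,-20,0,88.5],
    [0.4,404,-20,0,88.5],
    [0.4,404,-20,0,88.5],
    [0.4,404,-20,0,88.5],
    [0.4,404,-20,0,88.5],
    [0.4,404,-20,0,88.5],
    [0.4,404,-20,45,88.5],
    [0.4,404,-20,45,88.5],
    [0.4,404,-20,45,88.5]
  ]
}}

```text
time_s: 33.75
tcp_pos: [504.0, 414.2, 119.0]
orientation: [0.001, 0.999, 0.052, -0.001]
ft_force: [-0.1, 0.0, -0.1]
gripper_width: 0.396
grasp_force: 0.0
```

```bash
python3 go.py 504.7,415,14,5.7; python3 - <<'E'
from sl import *
slats(readout.get_state())
E
```

```text
at [504.  414.2 119. ] yaw 5.9 t 33.8 F [-0.1  0.  -0.1] w 0.396 0.0
(504.7, 415.0, 14.0, 5.7) -> [1.1, -0.9, 105.0] turn 0.2
at [504.  414.2 119. ] yaw 5.9 t 33.8 F [-0.1  0.  -0.1] w 0.396 0.0
wrist
(array([298.8, 498.9]), array([436.,  54.]), -83.2) [226. 382.]
(array([485.8, 137. ]), array([82., 30.]), 88.0) [602. 250.]
(array([398.4, 673.6]), array([100.,  81.]), 6.2) [ 44. 280.]
(array([519. , 415.5]), array([151.,  46.]), 5.8) [316. 178.]
```

Emit:
{"fn": "apply_moves", "kwargs": {
  "plan": [
    [0.4,1,-1,50,0],
    [0.4,1,-1,85,0],
    [0.4,1,-1,101,0],
    [0.4,1,-1,105,0],
    [0.4,1,-1,105,0],
    [0,1,-1,105,0],
    [0,1,-1,105,0],
    [0,1,-1,105,0],
    [0,1,-1,105,0],
    [0,1,-1,90,0],
    [0,1,-1,50,0],
    [0,1,-1,0,0],
    [0,1,-1,-15,0],
    [0,1,-1,-15,0],
    [0,1,-1,-15,0]
  ]
}}

```text
time_s: 35.3
tcp_pos: [504.7, 415.6, 134.3]
orientation: [0.0, 0.999, 0.051, -0.001]
ft_force: [0.1, -0.0, -2.9]
gripper_width: 0.106
grasp_force: 30.0
```

```bash
python3 go.py 498.2,9.6,136,94; python3 - <<'E'
from sl import *
p=eyes.read_camera("top"); save(p,"top6",(280,110,380,250),4)
H,S,V=hsv(p)
E
```

```text
at [504.7 415.6 134.3] yaw 5.9 t 35.3 F [ 0.1 -0.  -2.9] w 0.106 30.0
(498.2, 9.6, 136.0, 94.0) -> [-47.9, 403.2, -1.5] turn -88.1
at [504.7 415.6 134.3] yaw 5.9 t 35.3 F [ 0.1 -0.  -2.9] w 0.106 30.0
```

View pics/top6.png

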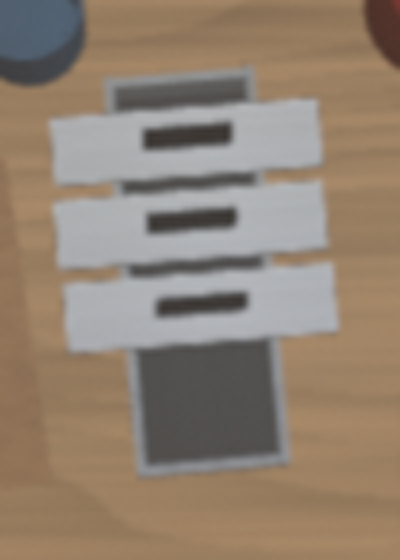

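The three slats lie side by side, square and centred on the grill at (187,140), (190,225) and (200,308), with a free place near (210,400). I'll lay the fourth there.

Emit:
{"fn": "apply_moves", "kwargs": {
  "plan": [
    [0,-48,403,0,-88],
    [0,-48,403,0,-88],
    [0,-48,403,0,-88],
    [0,-48,403,0,-88],
    [0,-48,403,0,-88],
    [0,-48,403,0,-88],
    [0,-48,403,0,-88],
    [0,-48,403,0,-88],
    [0,-48,403,0,-88],
    [0,-48,403,0,-88],
    [0,-48,403,0,-88],
    [0,-48,403,0,-88],
    [0,-48,403,0,-88],
    [0,-48,403,40,-88],
    [0,-48,403,60,-88],
    [0,-48,403,67,-88],
    [0,-48,403,70,-88],
    [0,-48,403,70,-88]
  ]
}}

```text
time_s: 37.15
tcp_pos: [498.8, 10.2, 64.9]
orientation: [-0.0, 0.683, 0.73, -0.0]
ft_force: [-0.6, 0.0, -2.4]
gripper_width: 0.108
grasp_force: 30.0
```

```bash
python3 go.py 498.2,9.6,62,94
```

```text
at [498.8  10.2  64.9] yaw 93.8 t 37.1 F [-0.6  0.  -2.4] w 0.108 30.0
(498.2, 9.6, 62.0, 94.0) -> [-0.6, -0.6, 2.9] turn -0.2
```

Emit:
{"fn": "apply_moves", "kwargs": {
  "plan": [
    [0,0,0,3,0],
    [0,0,0,3,0],
    [0.25,0,0,3,0],
    [0.25,0,0,3,0],
    [0.25,0,0,3,0],
    [0.25,0,0,-20,0],
    [0.25,0,0,-60,0],
    [0.25,0,0,-110,0],
    [0.25,50,0,-140,0],
    [0.25,100,0,-140,0],
    [0.25,150,0,-140,0],
    [0.25,200,0,-140,0],
    [0.25,250,0,-140,0],
    [0.25,300,0,-140,0],
    [0.25,350,0,-140,0],
    [0.25,350,0,-140,0],
    [0.25,350,0,-140,0],
    [0.25,350,0,-140,0]
  ]
}}

```text
time_s: 38.95
tcp_pos: [475.2, 358.3, 204.5]
orientation: [0.0, 0.683, 0.73, -0.0]
ft_force: [-0.1, -0.4, -0.9]
gripper_width: 0.251
grasp_force: 0.0
```

```bash
python3 go.py; python3 - <<'E'
from sl import *
p=eyes.read_camera("top"); save(p,"top7",s=1.25)
H,S,V=hsv(p); m=(S<45)&(V>135); m[:,:285]=0; m[:,370:]=0; m[245:]=0; m[:120]=0
print("slats");
u=np.array([np.cos(np.radians(4)),np.sin(np.radians(4))])
for b in blobs(p,m,58,300,6000):
    d=b[0][0]-[583,15.5]; print(*b,"grill x,y",(d@u).round(1),(u[0]*d[1]-u[1]*d[0]).round(1))
print("lid");[print(*b) for b in blobs(p,(H>45)&(H<100)&(S>35),9,1000,8000)]
q=eyes.read_camera("scene"); save(q,"s7",s=1.25)
for n in("board","mug","gas","flask","slat1","lid"):
    for r in models.mark_of(q,n)[:5]: print(n,round(r["score"],2),np.round(r["position"]))
E
```

```text
at [475.2 358.3 204.5] yaw 93.8 t 39.0 F [-0.1 -0.4 -0.9] w 0.251 0.0
at [475.2 358.3 204.5] yaw 93.8 t 39.0 F [-0.1 -0.4 -0.9] w 0.251 0.0
slats
(array([524.9,   5.2]), array([197.,  98.]), -86.2) [338. 199.] grill x,y -58.7 -6.2
(array([639.6,  21.5]), array([183., 104.]), -85.8) [327. 155.] grill x,y 56.9 2.0
lid
(array([ 550.8, -196.1]), array([266., 101.]), -1.8) [405. 190.]
(array([347.4, 908.5]), array([760., 109.]), 1.3) [ 12. 272.]
(array([726.7, 713.9]), array([328., 111.]), 2.6) [ 83. 134.]
board 0.8 [ 541. -354.    1.]
board 0.56 [ 322. -344.    0.]
mug 0.55 [ 542. -354.    1.]
gas 0.86 [ 772. -156.   -4.]
gas 0.61 [501.   8.  51.]
flask 0.6 [ 727. -306.    5.]
slat1 0.95 [499.  10.  52.]
slat1 0.91 [664.  21.  47.]
slat1 0.76 [267. 317.  -0.]
slat1 0.7 [612.  20.  50.]
slat1 0.57 [550. -63.  40.]
lid 0.6 [ 551. -204.    4.]
```

View pics/top7.png

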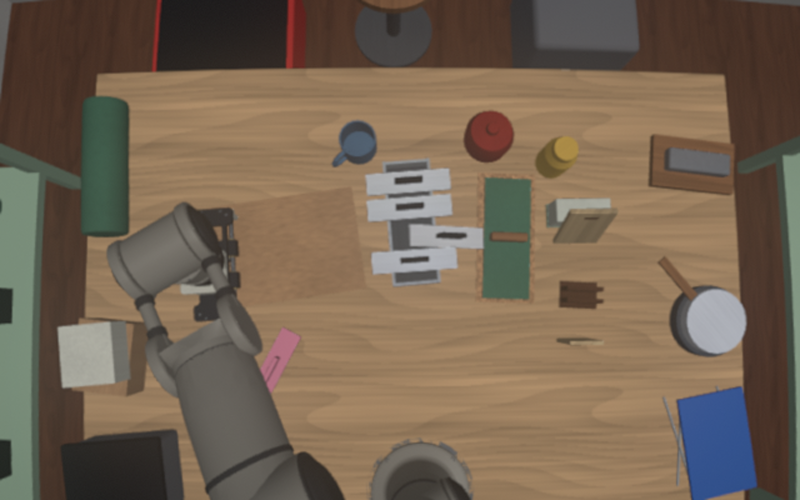

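View pics/s7.png

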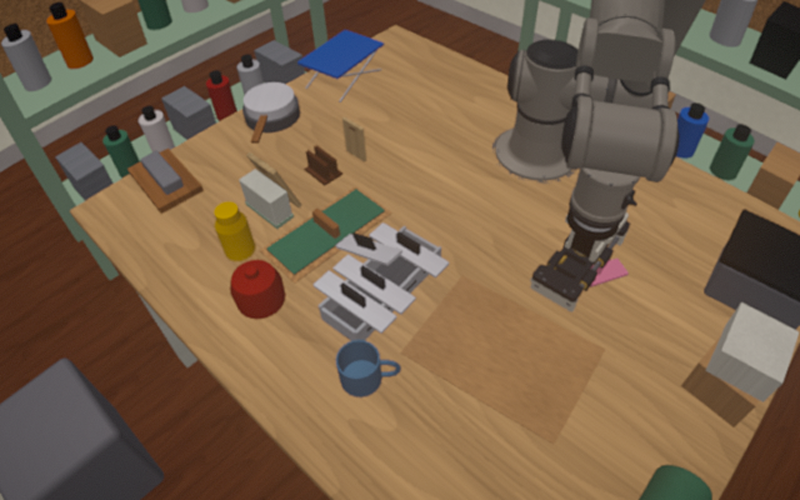

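The top view shows slat 2 knocked sideways: it now hangs over the grill's right wall with its end on the lid, rib at (451,236). The other three slats, the lid (551,-196, -1.8°) and the board are fine. I'll move the arm in for a better look at it.

```bash
python3 go.py 552,-130,235,94
```

```text
at [475.4 358.7 204.9] yaw 93.8 t 39.4 F [-0.3  0.5 -0. ] w 0.252 0.0
(552.0, -130.0, 235.0, 94.0) -> [-492.7, 44.0, -30.1] turn -0.2
```

Emit:
{"fn": "apply_moves", "kwargs": {
  "plan": [
    [0.4,-493,44,-30,0],
    [0.4,-493,44,-30,0],
    [0.4,-493,44,-30,0],
    [0.4,-493,44,-30,0],
    [0.4,-493,44,-30,0],
    [0.4,-493,44,-30,0],
    [0.4,-493,44,-30,0],
    [0.4,-493,44,-30,0],
    [0.4,-493,44,-30,0],
    [0.4,-493,44,-30,0],
    [0.4,-493,44,-30,0],
    [0.4,-493,44,-30,0],
    [0.4,-493,44,-30,0]
  ]
}}

```text
time_s: 40.65
tcp_pos: [552.0, -128.6, 234.6]
orientation: [-0.0, 0.683, 0.731, 0.0]
ft_force: [0.5, -0.1, 0.2]
gripper_width: 0.404
grasp_force: 0.0
```

```bash
python3 - <<'E'
from sl import *
st=readout.get_state(); p=eyes.read_camera("wrist"); q=eyes.read_camera("scene")
for r in models.mark_of(p,"slat1"): print(round(r["score"],2),np.round(r["position"]),proj(p,r["position"],st).round())
a=p["color"][90:290,180:440]; b=q["color"][150:280,230:370]
a=cv2.resize(a,(585,450) if 0 else (390,300)); b=cv2.resize(b,(390,362))
c=np.zeros((362,790,3),np.uint8); c[:300,:390]=a; c[:,400:]=b
cv2.imwrite("pics/c8.png",c[:,:,::-1])
E
```

```text
at [ 552.  -128.6  234.6] yaw 93.9 t 40.6 F [ 0.5 -0.1  0.2] w 0.404 0.0
0.83 [553. -61.  39.] [[323. 122.]]
0.72 [500.  11.  48.] [[275.  44.]]
0.56 [669.  26.  51.] [[445.  41.]]
```

View pics/c8.png

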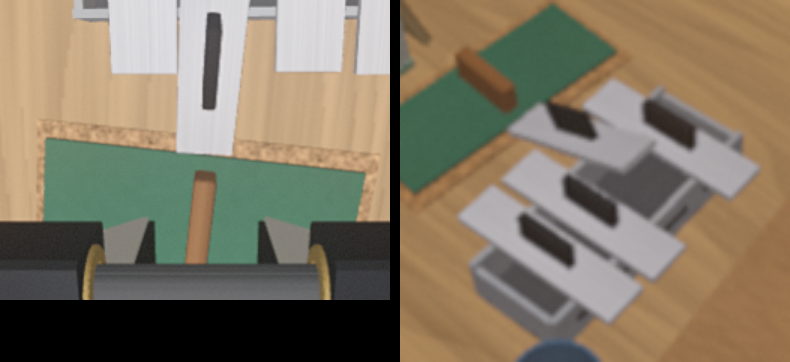

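The slat slopes down towards the lid, with its low end at the lid edge (crop (205,153)) and its rib at (211,60). I'll triangulate the rib and both ends.

```bash
python3 - <<'E'
from sl import *
st=readout.get_state(); p=eyes.read_camera("wrist"); q=eyes.read_camera("scene"); t=eyes.read_camera("top")
from scipy.optimize import least_squares
def tri(obs):
    f=lambda X:np.concatenate([ (proj(c,X,s)[0]-uv) for c,uv,s in obs])
    r=least_squares(f,[550,-60,60]); return r.x.round(1),np.abs(r.fun).max().round(1)
print("rib",tri([(t,(360.8,188.8),None),(q,(291,192.7),None)]), tri([(t,(360.8,188.8),None),(q,(291,192.7),None),(p,(320.7,130),st)]))
print("low end",tri([(t,(386.4,191.2),None),(p,(316.7,192.3),st)]))
print("high end top",tri([(t,(328.8,188.8),None),(q,((640-400)/2.786+230,152/2.786+150),None)]))
print("yaw pts",ray(t,[(349,188.8),(373.6,188.8)],80))
E
```

```text
at [ 552.2 -128.1  234.9] yaw 94.0 t 40.8 F [-0.2  0.4  0.2] w 0.399 0.0
rib (array([549.7, -69. ,  61. ]), np.float64(0.6)) (array([551.2, -69.1,  61.7]), np.float64(1.0))
low end (array([ 552.5, -150.5,  -11.7]), np.float64(1.3))
high end top (array([546.6,  18.1,  80. ]), np.float64(0.3))
yaw pts [[546.63351926 -35.11783523  80.        ]
 [546.17945351 -99.46331805  80.        ]]
```

```bash
python3 go.py 551,-67,120,91 551,-67,61,91
```

```text
at [ 552.2 -128.6  234.8] yaw 93.9 t 41.0 F [0.5 1.1 0.1] w 0.398 0.0
(551.0, -67.0, 120.0, 91.0) -> [61.6, 3.0, 114.8] turn 2.9
(551.0, -67.0, 61.0, 91.0) -> [61.6, 3.0, 173.8] turn 2.9
```

Emit:
{"fn": "apply_moves", "kwargs": {
  "plan": [
    [0.35,40,3,20,3],
    [0.35,62,3,60,3],
    [0.35,62,3,100,3],
    [0.35,62,3,115,3],
    [0.35,62,3,150,3],
    [0.35,62,3,165,3],
    [0.35,62,3,173,3],
    [0.35,62,3,173,3],
    [0.35,62,3,173,3]
  ]
}}

```text
time_s: 41.85
tcp_pos: [551.7, -67.6, 62.6]
orientation: [0.001, 0.702, 0.713, 0.0]
ft_force: [0.2, -0.1, 0.2]
gripper_width: 0.351
grasp_force: 0.0
```

```bash
python3 go.py
```

```text
at [551.7 -67.6  62.6] yaw 90.9 t 41.9 F [ 0.2 -0.1  0.2] w 0.351 0.0
```

No contact so far. I'll close and lift a little.

Emit:
{"fn": "apply_moves", "kwargs": {
  "plan": [
    [0,0,0,0,0],
    [0,0,0,0,0],
    [0,0,0,0,0],
    [0,0,0,0,0],
    [0,0,0,0,0],
    [0,0,0,-10,0],
    [0,0,0,-30,0],
    [0,0,0,-60,0],
    [0,0,0,-75,0],
    [0,0,0,-75,0],
    [0,0,0,-75,0]
  ],
  "squeeze": 20
}}

```text
time_s: 42.95
tcp_pos: [550.6, -67.4, 136.4]
orientation: [-0.0, 0.702, 0.712, -0.0]
ft_force: [-0.1, 0.2, -2.1]
gripper_width: 0.109
grasp_force: 20.0
```

```bash
python3 go.py 555.1,19,137,94 ; python3 - <<'E'
from sl import *
q=eyes.read_camera("scene")
for r in models.mark_of(q,"slat1"): print(round(r["score"],2),np.round(r["position"]),proj(q,r["position"]).round())
st=readout.get_state(); q=eyes.read_camera("wrist")
for r in models.mark_of(q,"slat1"): print(round(r["score"],2),np.round(r["position"]))
E
```

```text
at [550.6 -67.4 136.4] yaw 90.9 t 43.0 F [-0.1  0.2 -2.1] w 0.109 20.0
(555.1, 19.0, 137.0, 94.0) -> [86.3, 5.8, -0.6] turn -3.1
at [550.6 -67.4 136.4] yaw 90.9 t 43.0 F [-0.1  0.2 -2.1] w 0.109 20.0
0.93 [664.  23.  54.] [[284. 240.]]
0.83 [549. -62. 113.] [[292. 181.]]
0.81 [270. 318.   0.] [[469. 222.]]
0.68 [613.  22.  50.] [[299. 228.]]
0.66 [499.  10.  55.] [[326. 199.]]
0.8 [669.  24.  52.]
0.79 [608.  20.  48.]
0.66 [549. -62. 115.]
0.61 [498.  12.  48.]
0.38 [ 772. -158.    2.]
```

Emit:
{"fn": "apply_moves", "kwargs": {
  "plan": [
    [0,40,3,0,-3],
    [0,70,5,0,-3],
    [0,86,5,0,-3],
    [0,86,5,0,-3],
    [0,86,5,0,-3],
    [0,86,5,30,-3],
    [0,86,5,45,-3],
    [0,86,5,50,-3],
    [0,86,5,54,-3],
    [0,86,5,58,-3],
    [0,86,5,60,-3],
    [0,86,5,60,-3]
  ],
  "squeeze": 10
}}

```text
time_s: 44.35
tcp_pos: [555.1, 18.3, 77.0]
orientation: [0.0, 0.683, 0.731, 0.0]
ft_force: [1.0, -0.2, -1.5]
gripper_width: 0.109
grasp_force: 10.0
```

```bash
python3 go.py 555.1,19,71,94
```

```text
at [555.1  18.3  77. ] yaw 93.9 t 44.4 F [ 1.  -0.2 -1.5] w 0.109 10.0
(555.1, 19.0, 71.0, 94.0) -> [0.7, 0.0, 6.0] turn -0.1
```

Emit:
{"fn": "apply_moves", "kwargs": {
  "plan": [
    [0,0,0,3,0],
    [0,0,0,6,0],
    [0,0,0,7,0],
    [0,0,0,7,0],
    [0,0,0,7,0]
  ]
}}

```text
time_s: 44.85
tcp_pos: [555.2, 18.5, 70.9]
orientation: [0.001, 0.683, 0.731, 0.0]
ft_force: [-2.9, 0.3, 8.6]
gripper_width: 0.109
grasp_force: 10.0
```

```bash
python3 go.py 555.1,19,71,94
```

```text
at [555.2  18.5  70.9] yaw 93.9 t 44.9 F [-2.9  0.3  8.6] w 0.109 10.0
(555.1, 19.0, 71.0, 94.0) -> [0.5, -0.1, -0.1] turn -0.1
```

Emit:
{"fn": "apply_moves", "kwargs": {
  "plan": [
    [0,0,0,-1,0],
    [0.25,0,0,-1,0],
    [0.25,0,0,-1,0],
    [0.25,0,0,-1,0],
    [0.25,0,0,-20,0],
    [0.25,0,0,-60,0],
    [0.25,0,0,-110,0],
    [0.25,50,0,-130,0],
    [0.25,100,0,-130,0],
    [0.25,150,0,-130,0],
    [0.25,200,0,-130,0],
    [0.25,250,0,-130,0],
    [0.25,300,0,-130,0],
    [0.25,340,0,-130,0],
    [0.25,340,0,-130,0],
    [0.25,340,0,-130,0],
    [0.25,340,0,-130,0]
  ]
}}

```text
time_s: 46.55
tcp_pos: [532.0, 356.8, 199.4]
orientation: [0.0, 0.683, 0.73, -0.0]
ft_force: [-0.2, -0.1, -0.3]
gripper_width: 0.25
grasp_force: 0.0
```

```bash
python3 - <<'E'
from sl import *
p=eyes.read_camera("top")
H,S,V=hsv(p); m=(S<45)&(V>135); m[:,:285]=0; m[:,370:]=0; m[245:]=0; m[:120]=0
u=np.array([np.cos(np.radians(4)),np.sin(np.radians(4))])
for b in blobs(p,m,58,300,9000):
    d=b[0][0]-[583,15.5]; print(*b,"grill x,y",(d@u).round(1),(u[0]*d[1]-u[1]*d[0]).round(1))
print("lid");[print(*b) for b in blobs(p,(H>45)&(H<100)&(S>35),9,1000,8000) if b[1][0]>300]
q=eyes.read_camera("scene")
for n in("slat1","board","mug","gas","flask"):
    for r in models.mark_of(q,n)[:6]: print(n,round(r["score"],2),np.round(r["position"]))
a=cv2.resize(p["color"][120:250,280:500],(440,260)); b=cv2.resize(q["color"][110:290,160:380],(660,540))
b=cv2.resize(q["color"][120:290,170:370],(600,510))
c=np.zeros((510+0,200+600,3),np.uint8); c[:,200:]=b; a=cv2.resize(p["color"][130:240,290:350],(198,363)); c[:363,:198]=a
cv2.imwrite("pics/c9.png",c[:,:,::-1])
E
```

```text
at [532.  356.8 199.4] yaw 93.8 t 46.5 F [-0.2 -0.1 -0.3] w 0.25 0.0
(array([525.9,  13. ]), array([181., 105.]), -86.2) [332. 197.] grill x,y -57.1 1.5
(array([639.6,  21.5]), array([183., 104.]), -85.8) [327. 155.] grill x,y 56.9 2.0
lid
(array([ 550.8, -196.1]), array([266., 101.]), -1.8) [405. 190.]
slat1 0.89 [552.  13.  49.]
slat1 0.84 [268. 321.  -2.]
slat1 0.67 [612.  20.  50.]
slat1 0.57 [668.  20.  52.]
board 0.88 [ 543. -355.    2.]
board 0.76 [ 320. -344.    1.]
board 0.43 [587.  15.   5.]
mug 0.76 [760. 127.  -1.]
gas 0.79 [ 771. -163.   -2.]
flask 0.9 [ 726. -301.    3.]
```

View pics/c9.png

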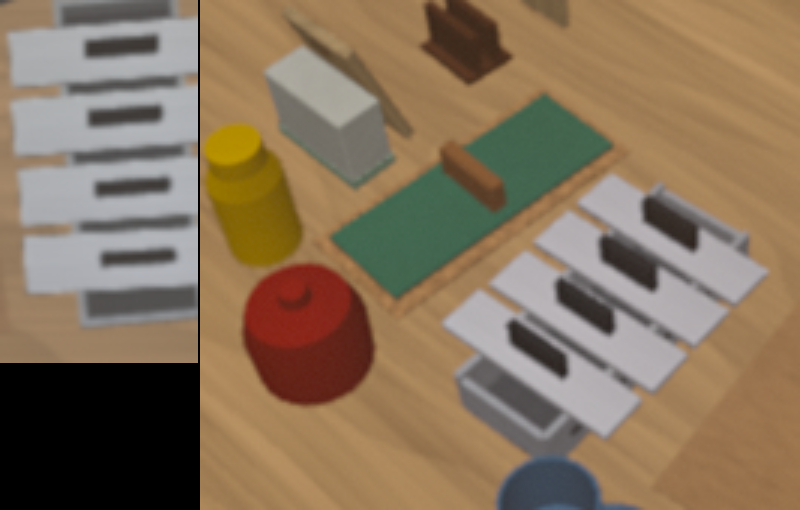

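All four slats are flat, square and side by side at (540,345), (585,305), (630,262) and (672,222). The lid is on the cork at (470,190), and the board leans on the block's front at (350,70).

```bash
python3 -c "
from rig import job_done; print(job_done())"
```

```text
the job is handed in; nothing more can be done
None
```

I've handed in the job: the lid is on the cork mat, all four slats are flat across the grill (one got knocked off mid-run and I re-laid it), and the board leans on the block's front; `job_done()` gave no verdict, so I'm relying on my last pictures.

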